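# Push a finished sample through the flap of the return chute

## Robot

A 6-joint arm with a two-finger parallel gripper is mounted at the origin on a cart in front of the work surface, level with it; the furniture and walls round the work are solid. World frame = base frame: x ahead of the robot, y to its left, z up, the work surface at z = 0. Lengths are in m, angles in rad, forces in N, time in s.
With the tool pointing down it reaches from about 0.3 to 0.825 m from the base axis. Payload 5.4 kg.
Tool frame: the origin (TCP) lies midway between the tips of the shut fingers; the grasp point (between the pads) lies grip_point_offset behind it (grip_point_offset is the distance from the TCP to the grasp point, in m); z points along the fingers, y is the line along which they close (so a half turn about z gives the same grasp; the last joint's range is limited). The gripper opens to 92 mm and grips with 3 to 60 N. Pads are 20 mm wide; open, the fingers measure 128 mm over their backs; the gripper's body (75 mm by 189 mm) begins 69 mm behind the grasp point.
Start: joints at [-1.515, 0.158, 1.597, -0, 1.386, -0.21], TCP at [0.151, -0.555, 0.215] pointing down, gripper open.
Joint ranges: [-2.91, 2.91], [-0.94, 2.29], [0.18, 2.7], [-1.29, 4.43], [0.17, 2.64], [-3, 3]. Speed limits (rad/s): [2.57, 2.57, 3.14, 3.14, 3.14, 3.14].

## Interface

Orientations are given as a unit quaternion [w, x, y, z].
In Python, from rig import observe, grab_frame, job_done, grip_point_offset gives the robot as it stands. The module is installed in compiled form; this text tells all that it offers.
- The arm moves only by the shell command python3 -m pendant 'ROWS'. ROWS is JSON, a list of rows, each a list of 3 entries, a list of its own where there are three numbers: the turn, a rotation vector about the world's x, y, z normalised to -1 to 1, where 1 is 180 degrees, then the shift along the world's x, y, z normalised to -1 to 1, where 1 is 0.2 m, then the opening, from 0 (shut) to 1 (fully open). In form: [[[wx, wy, wz], [tx, ty, tz], claw], ...]. A call has exactly 5 rows; each row is the pose to reach, as a shift and turn from the pose commanded when the call began, turning the shorter way round; what a row does not reach only later rows make up. A row lasts 1/12 s, in which the tool goes at most 41.7 mm and 7.16 degrees, less where a joint would pass 70% of its speed; a pose out of reach is approached as far as the arm can. A call with a number of a shift or a turn outside -1 to 1 is refused whole. A call with a gripper value outside its range is refused whole. The fingers move at their own pace and stop on an object; the grip force is fixed at half the most. Time passes only in rows, so rows that repeat a pose let the fingers close, or fill a call up. It gives the time, the measured TCP pose, the force, the opening and the grip force at its end, in the units of the state.
- observe(): the state, without advancing time (a new reading comes with each control period).
- grab_frame(name): name is "side" or "top" or "wrist"; returns a dict with "frame" (400x640x3 uint8, blue, green, red), "camera_matrix" (3x3 intrinsics, pixels), "R" (3x3) and "t" (3): a world point X has camera coordinates R X + t. Camera axes: x right, y down, z forward; pixel columns grow to the right and rows downward; lengths in m; the calibration is good to about 2 mm. A picture is of the moment at which its call begins. There is no depth.
- job_done(): hands the job in; it is judged then, once.
The state is a dict: "t": time; "qpos": joint angles; "qd": joint speeds; "tau": joint torques, N m; "tcp_pos": TCP position; "tool_rot": TCP orientation; "wrist_force": force on the tool from outside, world axes, zero at the start; "moment": the same for the moment, N m; "width": opening from 0.0 (shut) to 1.0 (fully open); "grasp_force": force on a finger pad.
Only numpy, scipy, OpenCV 4.12 (cv2) and the standard library are available. Lean on these libraries where they do the work, as an engineer would, in place of code of your own. Each camera call takes 0.05 s, during which the arm holds its last target. There are 200 camera calls.

## Task

Of the three turned aluminium samples standing on the deck of the return chute, push the one with the closed, stepped top along the deck and in through the hanging flap with your fingertips until it drops into the bin behind, then draw back so that the flap swings fully shut. Do not lift it or knock it over on the deck, and leave the other two samples and everything else where they are.

Things in the scene. Friction and masses are not known exactly. Their poses are not given: they have to be found in the camera images.
- stepped_sample: The sample to push: turned aluminium, round, 45 mm in diameter at the foot, 34 mm high, 0.06 to 0.12 kg, with a closed top that carries a smaller raised step (no hole). Stands upright and loose on the deck, about 0.15 m in front of the doorway and 0.09 m to one side. Origin at the centre of its underside, z up.
- bored_sample_a: Another turned aluminium sample, 44 mm in diameter, 34 mm high, with a wide open bore in its top; leave it. It and the stepped sample stand 0.18 m apart, one left and one right of the doorway's centre line, either way round. Origin at the centre of its underside.
- bored_sample_b: A second bored sample, 42 mm in diameter, 34 mm high, with a wide open bore in its top, beside the doorway on the right; leave it. Origin at the centre of its underside.
- chute: Sample return chute fixed to the worktop (place and yaw vary): a grey loading deck, top 55 mm up, 320 mm wide (low side rims), and behind it a white housing with the doorway. Origin on the worktop below the middle of the doorway; +x points into the chute, y across, z up. Deck from x = -215 to +15 mm, where it ends above a bin: padded floor 4 mm up, 96 mm wide, to x = 125 mm.
- pivot (a point): Middle of the pivot rod over the 96 mm wide doorway, 82 mm above the deck (rod radius 4 mm); clear roof behind, top 91 mm above the deck. A vertical tool cannot pass below the rod; tilted 25 to 40 degrees, tips forward, it reaches 10 mm past the doorway. Once the sample's centre is some 5 mm past the deck's end (20 mm past the doorway) it tips into the bin; push on a little.
- guide (a point): Middle of the line between the front ends of two low guides (24 mm high, 3 mm thick) that stand on the deck and flare out from the doorway's edges to y = +-75 mm at chute x = -45 mm; this point lies on the deck at x = -45 mm on the chute's centre line.
- flap (a joint): Aluminium plate in the doorway, 90 mm wide, 3 mm thick, 45 g, hanging from the pivot rod. 0 rad = shut (hanging down against a stop, cannot swing outward), growing as its lower edge swings into the chute, at most 1.35. No spring: about 0.5 N opens it (the sample itself can push it); it falls shut by its weight when nothing holds it, once the sample has dropped away.
- flap_edge (a point): Middle of the flap's lower edge, 75 mm from the pivot axis; 7 mm above the deck when shut.
- loupe: Black stand loupe, 41 mm across, 40 mm high, on the deck's left side near the doorway; leave it. Origin at its underside.
- dropper: Small dark dropper bottle, 36 mm across, 99 mm high; leave it. Origin at its underside.
- brush: Flat brush with a wooden handle, 200 x 38 x 14 mm, lying along its own y; leave it.
- caliper: Steel caliper, 210 x 70 x 16 mm, lying along its own y; leave it.
- mouse: Black computer mouse, 105 x 61 x 39 mm; leave it.
- petri_dish: Glass dish, 60 mm across, 14 mm high; leave it.
Mind the look-alikes: they are no part of the job. What is shaped like the stepped_sample but turquoise is not meant.

How it is judged:
By the outcome, as a careful person would: the job done as asked, in the order asked, and still so for the second after the job is handed in, with the robot touching nothing.
It also fails if it takes over 51 s, if anything falls off the work surface, if the arm or the gripper's body presses on something with over 40 N, if the wrist force passes 120 N, or if a joint passes its speed limit or range.

## Working session

There is one attempt and no reset: what is moved stays moved. The work goes in short steps, Python scripts to look and compute and a shell command to move; the robot and the scene stay as the last step left them, time stands still between calls to the robot, and variables do not carry over. Pictures are saved under pics/ and viewed, at most 10 in all, crops included, and the job is handed in when it is done.

```bash
mkdir -p pics; cat > h.py <<'E'
import numpy as np, cv2
from rig import observe, grab_frame, grip_point_offset
def ray(f,u,v):
    K,R,t=map(np.array,(f["camera_matrix"],f["R"],f["t"]))
    d=R.T@np.linalg.inv(K)@[u,v,1.]; return -R.T@t,d
def onplane(f,u,v,z):
    c,d=ray(f,u,v); return c+d*(z-c[2])/d[2]
def proj(f,X):
    p=np.array(f["camera_matrix"])@(np.array(f["R"])@np.array(X)+np.array(f["t"])); return p[:2]/p[2]
E
python3 - <<'E'
from h import *
import pickle
o=observe(); print(o, grip_point_offset)
for n in("top","side"):
    f=grab_frame(n); cv2.imwrite(f"pics/{n}0.png",f["frame"]); pickle.dump(f,open(n+".pkl","wb"))
    print(n,f["camera_matrix"],f["R"],f["t"])
E
```

```text
{'t': 0.0, 'qpos': array([-1.51510328e+00,  1.59041870e-01,  1.59825316e+00, -2.36489723e-05,
        1.38619243e+00, -2.10102398e-01]), 'qd': array([-1.08191711e-03,  2.63974057e-05, -3.34637642e-03,  5.13912074e-04,
        4.43982113e-04,  9.19205700e-04]), 'tau': array([-1.47666487e-03, -3.85569727e+01, -3.22110343e+01,  7.01374607e-02,
        3.80689139e-02, -1.30335156e-04]), 'tcp_pos': array([ 0.15097376, -0.5541647 ,  0.21361248]), 'tool_rot': array([-9.45481196e-04,  9.91181353e-01,  1.32508970e-01,  6.14847081e-05]), 'wrist_force': array([0.00361164, 0.42989896, 0.6067412 ]), 'moment': array([ 0.0074518 , -0.00622355, -0.01352541]), 'grasp_force': 0.0, 'width': 1.000495443933084} 0.0187
top [[398.3941216    0.         319.30986906]
 [  0.         398.3941216  200.09979266]
 [  0.           0.           1.        ]] [[ 0.01121807 -0.99981702  0.01549469]
 [-0.98998041 -0.01328632 -0.14057832]
 [ 0.14075846 -0.01376243 -0.98994831]] [-0.02248786  0.51644746  1.37710806]
side [[365.12001451   0.         320.65050965]
 [  0.         365.12001451 197.95793748]
 [  0.           0.           1.        ]] [[-0.94390767 -0.3300108   0.01145335]
 [-0.22812214  0.62661985 -0.74518981]
 [ 0.23874379 -0.70600314 -0.66675406]] [0.50707936 0.20461672 0.99659193]
```

View pics/top0.png

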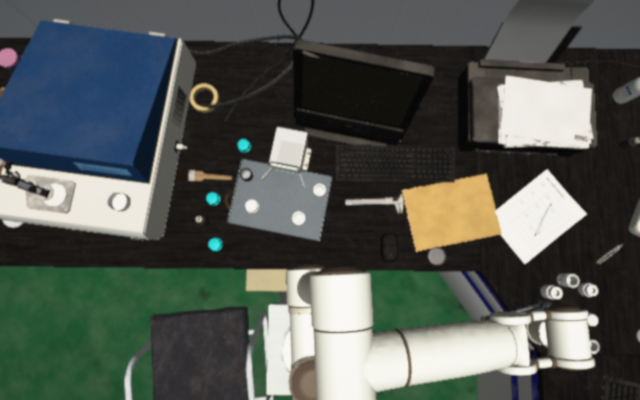

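View pics/side0.png

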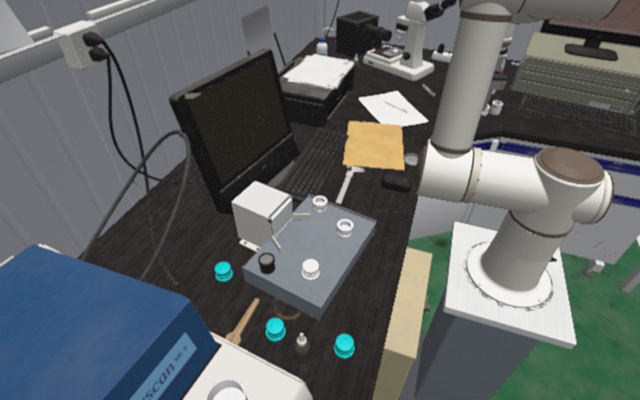

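The top view shows the deck around (280,200), the housing at (290,148), samples at (252,206), (299,218) and (319,190), and the loupe at (247,175). The side view shows the closed sample at (311,268), which is the one on the left (+y), and bored samples at (345,227) and (320,203).

```bash
cat > m.py <<'E'
from h import *
import pickle
T=pickle.load(open("top.pkl","rb")); S=pickle.load(open("side.pkl","rb"))
def show(f,x0,x1,y0,y1,name,s=6):
    cv2.imwrite("pics/"+name,cv2.resize(f["frame"][y0:y1,x0:x1],None,fx=s,fy=s,interpolation=cv2.INTER_CUBIC))
show(T,220,340,120,245,"topc.png",4.8); show(S,225,385,175,320,"sidec.png",4.1)
def cents(f,box):
    x0,x1,y0,y1=box; m=(f["frame"][y0:y1,x0:x1].min(2)>165).astype(np.uint8)
    n,l,s,c=cv2.connectedComponentsWithStats(m)
    for i in range(1,n):
        if s[i][4]>15:
            p=c[i]+[x0,y0]; print(p.round(1),s[i][2:],onplane(f,*p,.085).round(4))
print("top");cents(T,(225,335,125,245)); print("side");cents(S,(230,380,180,315))
hsv=T["frame"].astype(int); b=hsv[150:245,220:340]
m=((b.max(2)>70)&(b.max(2)<150)&(b[...,0]-b[...,2]>8)).astype(np.uint8)
cs,_=cv2.findContours(m,0,2); c=max(cs,key=cv2.contourArea); h=cv2.convexHull(c)
a=cv2.approxPolyDP(h,4,True)[:,0]+[220,150]; print(a.tolist())
for p in a: print(onplane(T,*map(float,p),.058).round(4))
E
python3 m.py
```

```text
top
[288.1 146.4] [  37   39 1050] [0.6974 0.0956 0.085 ]
[306.2 159.1] [ 7 21 73] [0.6533 0.0318 0.085 ]
[283.5 166.1] [26  7 74] [0.627  0.1099 0.085 ]
[245.9 174.2] [ 7  6 27] [0.5967 0.2388 0.085 ]
[319.  189.2] [ 13  14 142] [ 0.5477 -0.014   0.085 ]
[251.4 205.7] [ 14  14 160] [0.4874 0.216  0.085 ]
[298.2 217.6] [ 14  15 160] [0.4485 0.0556 0.085 ]
side
[260.2 198.7] [  57   37 1128] [0.7149 0.0384 0.085 ]
[342.4 191. ] [ 12  23 104] [ 0.4956 -0.0791  0.085 ]
[319.3 200.8] [ 15  11 114] [ 0.547  -0.0131  0.085 ]
[280.6 208.5] [ 21  22 100] [0.641  0.0563 0.085 ]
[301.5 213.5] [16  2 32] [0.5767 0.0551 0.085 ]
[344.7 224.6] [ 17  14 159] [0.4484 0.0554 0.085 ]
[345.1 235.1] [13  5 32] [0.4366 0.0924 0.085 ]
[276.2 241.3] [ 9 13 27] [0.6008 0.1752 0.085 ]
[249.3 244.6] [20 12 94] [0.6619 0.2091 0.085 ]
[310.3 268.7] [ 18  22 305] [0.4854 0.228  0.085 ]
[[242, 188], [271, 174], [298, 179], [325, 201], [318, 236], [249, 224]]
[0.5528 0.2552 0.058 ]
[0.6042 0.1553 0.058 ]
[0.5876 0.06   0.058 ]
[ 0.5107 -0.0357  0.058 ]
[ 0.3885 -0.0127  0.058 ]
[0.427  0.2262 0.058 ]
```

View pics/topc.png

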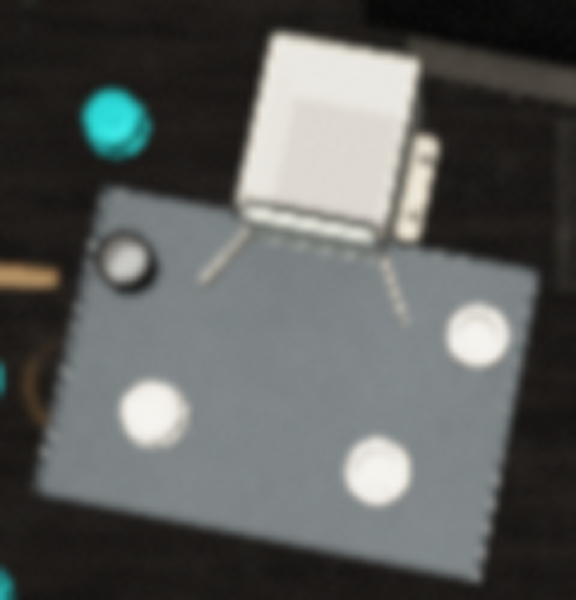

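View pics/sidec.png

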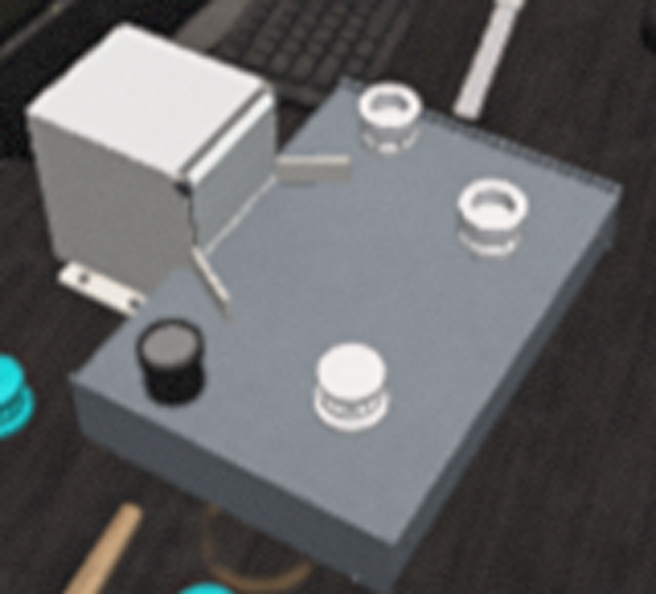

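The closed, stepped-top sample is on the left: crop (152,412) in the top view and (351,372) in the side view. Deck corners in the top crop are about (37,490), (480,580), (540,268) and (103,188); guide ends are about (203,282) and (406,321). Next I build the chute frame.

```bash
cat > m2.py <<'E'
from h import *
import pickle
T=pickle.load(open("top.pkl","rb")); S=pickle.load(open("side.pkl","rb"))
tc=lambda u,v:(u/4.8+220-.4,v/4.8+120-.4); sc=lambda u,v:(u/4.1+225-.4,v/4.1+175-.4)
C={k:onplane(T,*tc(*p),.057)[:2] for k,p in dict(FL=(37,490),FR=(480,580),BR=(540,268),BL=(103,188)).items()}
for k,v in C.items(): print(k,v.round(4))
print("side nearFL",onplane(S,*sc(393,543),.056).round(4),"FR",onplane(S,*sc(620,187),.056).round(4),"BL",onplane(S,*sc(73,378),.056).round(4))
ax=(C["BR"]-C["FR"])+(C["BL"]-C["FL"]); ay=(C["FL"]-C["FR"])+(C["BL"]-C["BR"])
print("yaw",np.degrees(np.arctan2(ax[1],ax[0])),np.degrees(np.arctan2(-ay[0],ay[1])),"w",np.linalg.norm(C["FL"]-C["FR"]),np.linalg.norm(C["BL"]-C["BR"]),"l",np.linalg.norm(ax)/2)
print("guides top",onplane(T,*tc(203,282),.079).round(4),onplane(T,*tc(406,321),.079).round(4))
print("guides side",onplane(S,*sc(229,303),.079).round(4),onplane(S,*sc(349,157),.079).round(4))
def tri(a,b):
    (c1,d1),(c2,d2)=ray(T,*a),ray(S,*b); s=np.linalg.lstsq(np.c_[d1,-d2],c2-c1,rcond=None)[0]
    p,q=c1+s[0]*d1,c2+s[1]*d2; return ((p+q)/2).round(4),np.linalg.norm(p-q).round(4)
print("stepped",tri(tc(152,412),sc(351,370)),"A",tri(tc(378,470),sc(492,205)),"B",tri(tc(478,335),sc(389,106)))
for n,p,q in(("st",(152,412),(351,370)),("A",(378,470),(492,205)),("B",(478,335),(389,106))): print(n,onplane(T,*tc(*p),.089).round(4),onplane(S,*sc(*q),.089).round(4))
E
python3 m2.py
```

```text
FL [0.4341 0.3015]
FR [ 0.3734 -0.0184]
BR [ 0.6023 -0.06  ]
BL [0.6578 0.2627]
side nearFL [0.4327 0.3024 0.056 ] FR [ 0.3748 -0.0201  0.056 ] BL [0.6586 0.2604 0.056 ]
yaw -10.065882438144664 -10.252166643048556 w 0.32560301284044424 0.3274385877887973 l 0.22984354796719558
guides top [0.584 0.184 0.079] [0.5575 0.0373 0.079 ]
guides side [0.5827 0.1893 0.079 ] [0.5578 0.039  0.079 ]
stepped (array([0.4891, 0.2166, 0.0845]), np.float64(0.0015)) A (array([0.449 , 0.0552, 0.0848]), np.float64(0.0001)) B (array([ 0.547 , -0.0146,  0.0849]), np.float64(0.0))
st [0.4878 0.2158 0.089 ] [0.4886 0.2199 0.089 ]
A [0.4486 0.055  0.089 ] [0.448  0.0591 0.089 ]
B [ 0.5463 -0.0145  0.089 ] [ 0.5456 -0.0104  0.089 ]
```

The chute fits: yaw about -10.2° and doorway origin about (0.615, 0.104), from the deck and the guide ends alike. The stepped sample sits at chute (-0.144, +0.089), as described. Now I move towards it with a helper that only prints the remaining shift and turn.

```bash
cat > n.py <<'E'
# usage: n.py cx cy z heading_chute_deg tilt_deg (chute frame xy in mm, z above deck mm): prints the needed turn and shift
import sys
from h import *
from scipy.spatial.transform import Rotation as R
cx,cy,z,h,t=map(float,sys.argv[1:])
Y=np.radians(-10.15); O=np.array([.6154,.1042]); ex=np.array([np.cos(Y),np.sin(Y)]); ey=np.array([-ex[1],ex[0]])
p=np.r_[O+(cx*ex+cy*ey)/1e3,.055+z/1e3]
H=Y+np.radians(h); hx,hy=np.cos(H),np.sin(H)
down=R.from_matrix(np.c_[[-hx,-hy,0],[-hy,hx,0],[0,0,-1]])  # tool x points backwards
G=R.from_rotvec(np.radians(t)*np.array([hy,-hx,0]))*down
o=observe(); q=o["tool_rot"]; C=R.from_quat([q[1],q[2],q[3],q[0]])
print("t",round(o["t"],2),"turn",((G*C.inv()).as_rotvec()/np.pi).round(3),"shift",((p-o["tcp_pos"])/.2).round(3))
d=o["tcp_pos"][:2]-O; print("tcp chute mm",(d@ex*1e3).round(1),(d@ey*1e3).round(1),((o["tcp_pos"][2]-.055)*1e3).round(1),"F",np.round(o["wrist_force"],1),"w",round(o["width"],3),"q",o["qpos"].round(2))
E
python3 -m pendant '[[[0,0,0.04],[0.1,0.05,0.2],0.33],[[0,0,0.08],[0.3,0.1,0.35],0.33],[[0,0,0.12],[0.5,0.2,0.4],0.33],[[0,0,0.155],[0.65,0.35,0.4],0.33],[[0,0,0.19],[0.75,0.5,0.4],0.33]]'
python3 -m pendant '[[[0,0,0.04],[0.1,0.17,0],0.33],[[0,0,0.08],[0.2,0.35,0],0.33],[[0,0,0.12],[0.25,0.53,0],0.33],[[0,0,0.155],[0.3,0.7,0],0.33],[[0,0,0.19],[0.3,0.9,0],0.33]]'
python3 n.py -180 117 120 -38.4 30
```

```text
t: 0.52
tcp_pos: [0.2969, -0.4621, 0.2955]
tool_rot: [0.001, 0.907, 0.42, 0.0]
wrist_force: [0.6, 0.2, -0.1]
width: 0.658
grasp_force: 0.0
t: 0.93
tcp_pos: [0.3559, -0.2805, 0.2937]
tool_rot: [-0.0, 0.743, 0.669, 0.0]
wrist_force: [0.5, 0.2, 0.8]
width: 0.335
grasp_force: 0.0
t 0.93 turn [-0.164 -0.052  0.258] shift [ 0.515  2.658 -0.593]
tcp chute mm -187.7 -424.4 238.7 F [0.5 0.2 0.8] w 0.335 q [-0.94 -0.21  1.8   0.    1.55 -0.83]
```

```bash

python3 -m pendant '[[[0,0,0.038],[0.05,0.2,0],0.33],[[0,0,0.076],[0.1,0.4,0],0.33],[[0,0,0.114],[0.15,0.6,0],0.33],[[0,0,0.152],[0.2,0.8,0],0.33],[[0,0,0.19],[0.25,1,0],0.33]]'
python3 -m pendant '[[[0,0,0.03],[0.05,0.2,0],0.33],[[0,0,0.06],[0.1,0.4,0],0.33],[[0,0,0.07],[0.15,0.6,0],0.33],[[0,0,0.075],[0.2,0.8,0],0.33],[[0,0,0.075],[0.25,1,0],0.33]]'
python3 n.py -180 117 120 -38.4 30
```

```text
t: 1.35
tcp_pos: [0.4049, -0.0801, 0.2941]
tool_rot: [-0.0, 0.514, 0.858, 0.0]
wrist_force: [0.4, -0.3, -0.0]
width: 0.33
grasp_force: 0.0
t: 1.77
tcp_pos: [0.4549, 0.1201, 0.2941]
tool_rot: [-0.0, 0.412, 0.911, -0.0]
wrist_force: [0.6, -0.5, 0.0]
width: 0.333
grasp_force: 0.0
t 1.77 turn [-0.125 -0.11   0.   ] shift [ 0.02   0.655 -0.596]
tcp chute mm -160.8 -12.6 239.1 F [ 0.6 -0.5  0. ] w 0.333 q [ 0.   -0.16  1.76 -0.    1.54 -0.72]
```

```bash

python3 -m pendant '[[[-0.025,-0.022,0],[0,0.15,0],0.33],[[-0.05,-0.044,0],[0,0.3,0],0.33],[[-0.075,-0.066,0],[0.01,0.45,0],0.33],[[-0.1,-0.088,0],[0.02,0.655,-0.15],0.33],[[-0.125,-0.11,0],[0.02,0.655,-0.3],0.33]]'
python3 n.py -180 117 9 -38.4 30
python3 - <<'E'
from h import *
f=grab_frame("wrist"); cv2.imwrite("pics/w1.png",f["frame"])
E
```

```text
t: 2.18
tcp_pos: [0.4612, 0.2547, 0.2384]
tool_rot: [0.241, 0.397, 0.88, -0.101]
wrist_force: [1.5, 0.4, -0.1]
width: 0.328
grasp_force: 0.0
t 2.18 turn [-0.002  0.004 -0.001] shift [-0.012 -0.018 -0.872]
tcp chute mm -178.3 121.0 183.4 F [ 1.5  0.4 -0.1] w 0.328 q [ 0.58  0.01  1.79 -0.55  1.28  0.  ]
```

View pics/w1.png

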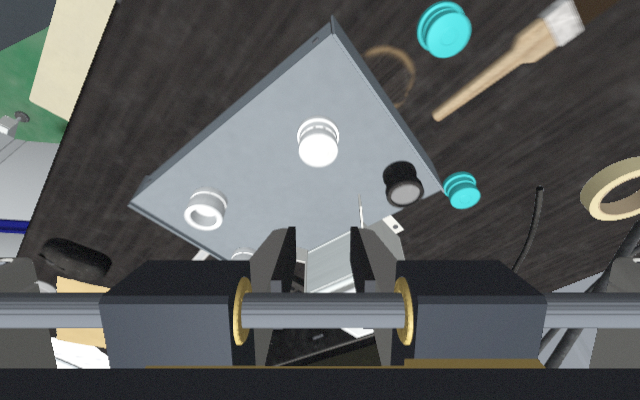

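The wrist view shows the stepped sample (top centre about (319,150)) in line between the fingertips (about (295,230) and (352,230)). Its top is closed; the bored one is at (206,209). I'll check its position from this nearer view.

```bash
cat > wm.py <<'E'
from h import *
import sys
# usage: wm.py u v z -> chute mm, from a new wrist picture
Y=np.radians(-10.15); O=np.array([.6154,.1042]); ex=np.array([np.cos(Y),np.sin(Y)]); ey=np.array([-ex[1],ex[0]])
def ch(p): d=np.array(p)[:2]-O; return (np.array([d@ex,d@ey])*1e3).round(1)
if __name__=="__main__":
    f=grab_frame("wrist")
    for u,v,z in((319,150,.089),(318,131,.075),(206,211,.089),(403,188,.095)): print(u,v,ch(onplane(f,u,v,z)))
    print("tcp",proj(f,observe()["tcp_pos"]))
E
python3 wm.py
python3 -m pendant '[[[0,0,0],[-0.01,-0.02,-0.15],0.33],[[0,0,0],[-0.01,-0.02,-0.3],0.33],[[0,0,0],[-0.01,-0.02,-0.45],0.33],[[0,0,0],[-0.01,-0.02,-0.6],0.33],[[0,0,0],[-0.01,-0.02,-0.7],0.33]]'
python3 n.py -180 117 9 -38.4 30
```

```text
319 150 [-164.8   95.4]
318 131 [-174.6  101.6]
206 211 [-177.7  -53.7]
403 188 [-81. 136.]
tcp [318.48515801 247.34921436]
t: 2.7
tcp_pos: [0.4572, 0.2434, 0.0931]
tool_rot: [0.235, 0.399, 0.88, -0.107]
wrist_force: [-0.4, -0.5, -0.9]
width: 0.329
grasp_force: 0.0
t 2.7 turn [-0.    -0.001  0.001] shift [ 0.008  0.039 -0.145]
tcp chute mm -180.2 109.1 38.1 F [-0.4 -0.5 -0.9] w 0.329 q [ 0.56  0.18  1.92 -0.61  1.04  0.16]
```

```bash
python3 - <<'E'
from wm import *
import pickle
grab_frame("wrist"); f=grab_frame("wrist"); cv2.imwrite("pics/w2.png",f["frame"]); pickle.dump(f,open("w2.pkl","wb"))
print("tcp",proj(f,observe()["tcp_pos"]))
m=(f["frame"].min(2)>165).astype(np.uint8); n,l,s,c=cv2.connectedComponentsWithStats(m)
for i in range(1,n):
    if s[i][4]>150: print(c[i].round(),s[i],ch(onplane(f,*c[i],.089)))
E
```

```text
tcp [323.1811605  247.61261415]
[14. 59.] [   0    0   42  174 3810] [-327.5   86.2]
[333. 213.] [  152   116   327   177 23835] [-197.7  127.2]
[576. 165.] [ 503  126  137   80 1099] [-154.8  229.7]
[ 51. 323.] [  0 318 102   9 764] [-236.6 -117.7]
[322. 341.] [ 242  318  162   48 5123] [-81.7  27.5]
[592. 323.] [545 318  95   9 670] [ 18.6 209.1]
```

View pics/w2.png

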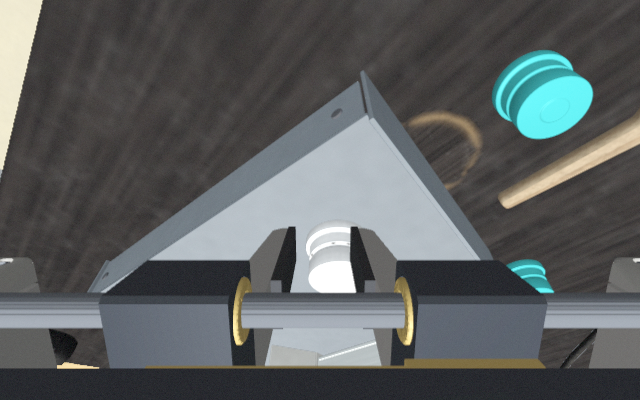

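The wrist view now shows the sample beyond the fingertips, with its top centre at about (332,273), the deck's front-left corner at (363,75) and the front-right one at (95,290).

```bash
python3 - <<'E'
from wm import *
import pickle
f=pickle.load(open("w2.pkl","rb"))
for u,v,z in((332,273,.089),(363,77,.057),(95,288,.055)): print(u,v,ch(onplane(f,u,v,z)))
for X in((-144,89,.089),(-144,89,.055)): print(proj(f,np.r_[O+(X[0]*ex+X[1]*ey)/1e3,X[2]]).round(1))
E
```

```text
332 273 [-155.4   94.2]
363 77 [-233.6  172.9]
95 288 [-223.3 -110.4]
[336.2 283.8]
[335.1 242.8]
```

```bash

python3 -m pendant '[[[0,0,0],[0.003,0.015,-0.02],0.33],[[0,0,0],[0.008,0.033,-0.05],0.33],[[0,0,0],[0.008,0.033,-0.1],0.33],[[0,0,0],[0.008,0.033,-0.135],0.33],[[0,0,0],[0.008,0.033,-0.145],0.33]]'
python3 n.py -66 26 9 -38.4 30
```

```text
t: 3.22
tcp_pos: [0.4583, 0.2512, 0.0643]
tool_rot: [0.235, 0.398, 0.88, -0.107]
wrist_force: [-0.1, -0.8, 0.3]
width: 0.33
grasp_force: 0.0
t 3.22 turn [ 0.    -0.     0.001] shift [ 0.484 -0.549 -0.002]
tcp chute mm -180.6 117.0 9.3 F [-0.1 -0.8  0.3] w 0.33 q [ 0.58  0.25  1.92 -0.63  1.    0.21]
```

```bash

python3 -m pendant '[[[0,0,0],[0.02,-0.023,0],0.33],[[0,0,0],[0.044,-0.05,0],0.33],[[0,0,0],[0.068,-0.077,0],0.33],[[0,0,0],[0.092,-0.104,0],0.33],[[0,0,0],[0.116,-0.131,0],0.33]]'
python3 -m pendant '[[[0,0,0],[0.024,-0.027,0],0.33],[[0,0,0],[0.048,-0.054,0],0.33],[[0,0,0],[0.072,-0.081,0],0.33],[[0,0,0],[0.09,-0.102,0],0.33],[[0,0,0],[0.1,-0.113,0],0.33]]'
python3 n.py -66 26 9 -38.4 30
python3 - <<'E'
from h import *
a=grab_frame("top")["frame"][120:245,220:340]; b=grab_frame("side")["frame"][175:300,225:345]
cv2.imwrite("pics/p1.png",cv2.resize(np.hstack([a[:, :],b]),None,fx=3.3,fy=3.3,interpolation=cv2.INTER_CUBIC))
E
```

```text
t: 3.63
tcp_pos: [0.4827, 0.2246, 0.0657]
tool_rot: [0.236, 0.398, 0.88, -0.106]
wrist_force: [-0.4, -1.0, -0.2]
width: 0.33
grasp_force: 0.2
t: 4.05
tcp_pos: [0.5025, 0.2019, 0.0654]
tool_rot: [0.236, 0.398, 0.88, -0.107]
wrist_force: [-0.6, 0.6, 0.1]
width: 0.335
grasp_force: 0.3
t 4.05 turn [-0.    -0.     0.001] shift [ 0.263 -0.303 -0.007]
tcp chute mm -128.4 76.3 10.4 F [-0.6  0.6  0.1] w 0.335 q [ 0.45  0.24  1.92 -0.64  0.93  0.1 ]
```

View pics/p1.png

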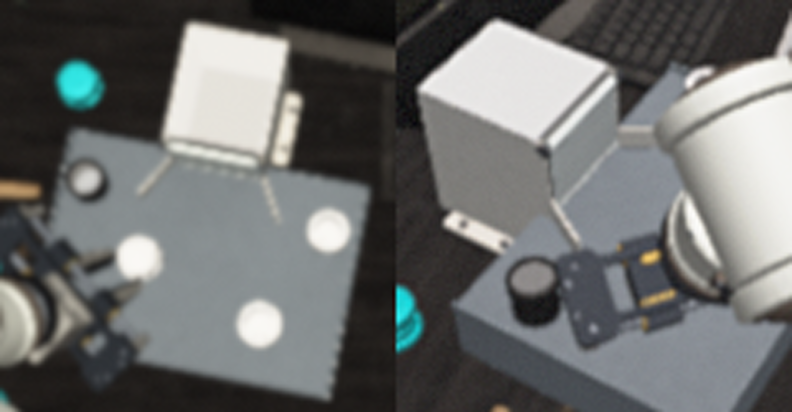

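The sample has moved cradled between the fingertips to crop (138,256), still upright, and its neighbours are untouched. I continue the push.

```bash

python3 -m pendant '[[[0,0,0],[0.022,-0.025,0],0.33],[[0,0,0],[0.048,-0.055,-0.003],0.33],[[0,0,0],[0.074,-0.085,-0.005],0.33],[[0,0,0],[0.1,-0.115,-0.007],0.33],[[0,0,0],[0.126,-0.145,-0.007],0.33]]'
python3 -m pendant '[[[0,0,0],[0.025,-0.029,0],0.33],[[0,0,0],[0.05,-0.058,0],0.33],[[0,0,0],[0.075,-0.086,0],0.33],[[0,0,0],[0.095,-0.11,0],0.33],[[0,0,0],[0.11,-0.126,0],0.33]]'
python3 -m pendant '[[[0,0,0],[0.007,-0.008,0],0.33],[[0,0,0],[0.007,-0.008,0],0.33],[[0,0,0],[-0.05,0.055,0],0.33],[[0,0,0],[-0.12,0.134,0.05],0.33],[[0,0,0],[-0.2,0.22,0.2],0.33]]'
cat > ws.py <<'E'
from wm import *
f=grab_frame("top"); x0,x1,y0,y1=235,335,165,240
m=(f["frame"][y0:y1,x0:x1].min(2)>165).astype(np.uint8); n,l,s,c=cv2.connectedComponentsWithStats(m)
for i in range(1,n):
    if s[i][4]>40: p=c[i]+[x0,y0]; print(p.round(1),s[i][2:],ch(onplane(f,*p,.089)))
E
python3 ws.py; python3 n.py -95 10 60 0 33
```

```text
t: 4.57
tcp_pos: [0.5278, 0.173, 0.064]
tool_rot: [0.236, 0.398, 0.88, -0.106]
wrist_force: [0.7, 1.4, 0.7]
width: 0.333
grasp_force: 0.7
t: 4.98
tcp_pos: [0.5496, 0.1477, 0.064]
tool_rot: [0.236, 0.398, 0.88, -0.107]
wrist_force: [-0.8, 1.0, 1.4]
width: 0.333
grasp_force: 0.7
t: 5.4
tcp_pos: [0.5053, 0.1911, 0.0996]
tool_rot: [0.232, 0.398, 0.881, -0.11]
wrist_force: [-0.3, -0.0, -0.6]
width: 0.332
grasp_force: 0.0
[285.7 166.8] [26  5 66] [ 8.8 -0.6]
[278.4 184. ] [ 14  15 169] [-55.3  11.8]
[319.1 189.3] [ 14  14 151] [ -46.9 -128.6]
[298.2 217.6] [ 15  16 174] [-156.   -77.4]
t 5.45 turn [-0.009 -0.014  0.213] shift [ 0.079 -0.327  0.035]
tcp chute mm -122.1 71.5 53.0 F [2.  5.1 2.9] w 0.332 q [ 0.43  0.17  1.91 -0.61  0.99  0.03]
```

The sample stands at chute (-55, +12), and the bored ones have not moved. Now I turn the tool to face along the chute.

```bash

python3 -m pendant '[[[-0.001,-0.002,0.037],[0,-0.05,0.03],0.33],[[-0.003,-0.005,0.074],[0.01,-0.1,0.05],0.33],[[-0.004,-0.007,0.111],[0.02,-0.16,0.05],0.33],[[-0.006,-0.009,0.148],[0.03,-0.22,0.04],0.33],[[-0.007,-0.011,0.185],[0.03,-0.3,0.03],0.33]]'
python3 n.py -105 12 50 0 33
```

```text
t: 5.87
tcp_pos: [0.5143, 0.1375, 0.1101]
tool_rot: [0.273, 0.142, 0.951, -0.041]
wrist_force: [-1.0, 0.0, -0.1]
width: 0.33
grasp_force: 0.0
t 5.87 turn [-0.001 -0.005  0.038] shift [-0.001 -0.015 -0.025]
tcp chute mm -105.4 14.9 55.1 F [-1.   0.  -0.1] w 0.33 q [ 0.18 -0.13  2.21 -0.45  0.6  -0.77]
```

```bash

python3 -m pendant '[[[-0.001,-0.005,0.035],[0,-0.015,0],0.33],[[-0.001,-0.005,0.038],[0,-0.015,-0.07],0.33],[[-0.001,-0.005,0.038],[0,-0.015,-0.14],0.33],[[-0.001,-0.005,0.038],[0,-0.015,-0.2],0.33],[[-0.001,-0.005,0.038],[0,-0.015,-0.228],0.33]]'
python3 n.py -85 12 9 0 33; python3 n.py -35 3 9 0 33 | head -1;  python3 ws.py
```

```text
t: 6.28
tcp_pos: [0.5135, 0.1343, 0.0627]
tool_rot: [0.281, 0.088, 0.955, -0.026]
wrist_force: [-1.0, 0.3, -0.0]
width: 0.328
grasp_force: 0.0
t 6.28 turn [-0.    -0.001  0.002] shift [ 0.102 -0.017  0.006]
tcp chute mm -105.6 11.7 7.7 F [-1.   0.3 -0. ] w 0.328 q [ 0.13 -0.07  2.28 -0.43  0.41 -0.91]
t 6.28 turn [-0.    -0.001  0.002] shift [ 0.34  -0.105  0.006]
[285.7 166.8] [26  5 66] [ 8.8 -0.6]
[278.3 184. ] [ 14  15 171] [-55.3  12.1]
[319.1 189.4] [ 14  14 153] [ -47.  -128.8]
[301.7 218.2] [ 8 13 76] [-155.6  -89.3]
[257.2 230.4] [ 34  22 329] [-224.3   49.9]
```

```bash

python3 -m pendant '[[[0,0,0],[0.034,-0.006,0.006],0.33],[[0,0,0],[0.068,-0.012,0.006],0.33],[[0,0,0],[0.102,-0.018,0.006],0.33],[[0,0,0],[0.136,-0.03,0.006],0.33],[[0,0,0],[0.17,-0.042,0.006],0.33]]'
python3 -m pendant '[[[0,0,0],[0.034,-0.012,0],0.33],[[0,0,0],[0.068,-0.024,0],0.33],[[0,0,0],[0.102,-0.036,0],0.33],[[0,0,0],[0.136,-0.048,0],0.33],[[0,0,0],[0.17,-0.06,0],0.33]]'
python3 n.py 3 1 10 0 33
python3 - <<'E'
from h import *
a=grab_frame("top")["frame"][120:245,220:340]; b=grab_frame("side")["frame"][165:290,225:345]
cv2.imwrite("pics/p2.png",cv2.resize(np.hstack([a,b]),None,fx=3.3,fy=3.3,interpolation=cv2.INTER_CUBIC))
E
```

```text
t: 6.75
tcp_pos: [0.5503, 0.1261, 0.0666]
tool_rot: [0.282, 0.088, 0.955, -0.025]
wrist_force: [-0.3, 0.2, 0.4]
width: 0.332
grasp_force: 0.3
t: 7.17
tcp_pos: [0.5835, 0.1139, 0.0657]
tool_rot: [0.282, 0.088, 0.955, -0.025]
wrist_force: [-0.3, 0.2, 0.1]
width: 0.331
grasp_force: 0.5
t 7.17 turn [-0.001 -0.001  0.002] shift [ 0.175 -0.046 -0.003]
tcp chute mm -33.1 3.9 10.7 F [-0.3  0.2  0.1] w 0.331 q [ 0.06  0.08  2.13 -0.35  0.4  -1.04]
```

View pics/p2.png

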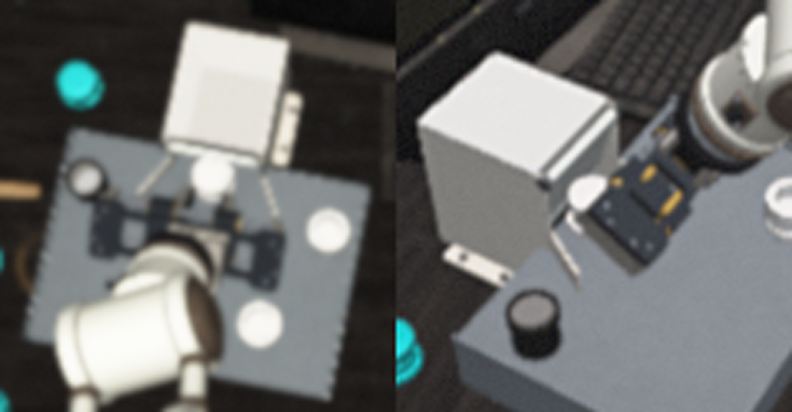

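The sample is at the flap, centred between the guides, with the gripper body clear of the housing and loupe. I push on through the flap.

```bash

python3 -m pendant '[[[0,0,0],[0.034,-0.008,0],0.33],[[0,0,0],[0.068,-0.017,0],0.33],[[0,0,0],[0.102,-0.026,0],0.33],[[0,0,0],[0.136,-0.035,0],0.33],[[0,0,0],[0.165,-0.043,-0.002],0.33]]'
python3 -m pendant '[[[0,0,0],[0.015,-0.003,0],0.33],[[0,0,0],[0.03,-0.006,0],0.33],[[0,0,0],[0.04,-0.008,0],0.33],[[0,0,0],[0.04,-0.008,0],0.33],[[0,0,0],[0.04,-0.008,0],0.33]]'
python3 n.py 8 1 10 0 33
python3 - <<'E'
from h import *
a=grab_frame("top")["frame"][120:245,220:340]; b=grab_frame("side")["frame"][165:290,225:345]
cv2.imwrite("pics/p3.png",cv2.resize(np.hstack([a,b]),None,fx=3.3,fy=3.3,interpolation=cv2.INTER_CUBIC))
E
```

```text
t: 7.68
tcp_pos: [0.6169, 0.1054, 0.0656]
tool_rot: [0.282, 0.088, 0.955, -0.025]
wrist_force: [-0.2, 0.2, -0.3]
width: 0.333
grasp_force: 0.2
t: 8.1
tcp_pos: [0.6238, 0.104, 0.0653]
tool_rot: [0.282, 0.088, 0.955, -0.025]
wrist_force: [-0.2, 0.1, -0.9]
width: 0.335
grasp_force: 0.0
t 8.1 turn [-0.001 -0.001  0.002] shift [-0.002 -0.001 -0.002]
tcp chute mm 8.3 1.3 10.3 F [-0.2  0.1 -0.9] w 0.335 q [ 0.03  0.17  2.03 -0.3   0.4  -1.1 ]
```

View pics/p3.png

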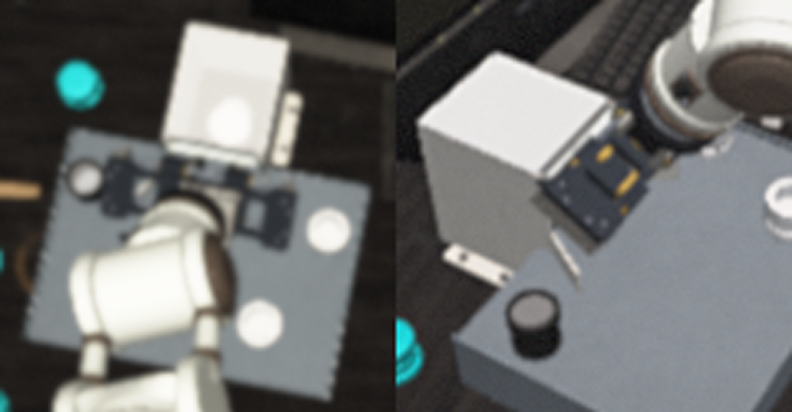

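Through the clear roof the sample shows at top-crop (230,120), and there is no force on the fingers. I draw back along the push line, then check the flap and the sample.

```bash

python3 -c "
from wm import *
f=grab_frame('top')
for z in(.089,.038): print(z,ch(onplane(f,289.7,156.4,z)))"
python3 -m pendant '[[[0,0,0],[-0.05,0.01,0],0.33],[[0,0,0],[-0.12,0.022,0],0.33],[[0,0,0],[-0.2,0.036,0],0.33],[[0,0,0],[-0.28,0.05,0],0.33],[[0,0,0],[-0.36,0.065,0.01],0.33]]'
python3 -m pendant '[[[0,0,0],[-0.05,0.01,0.08],0.33],[[0,0,0],[-0.1,0.018,0.2],0.33],[[0,0,0],[-0.16,0.03,0.35],0.33],[[0,0,0],[-0.24,0.045,0.5],0.33],[[0,0,0],[-0.3,0.06,0.65],0.33]]'
python3 -m pendant '[[[0,0,0],[-0.05,-0.1,0.1],0.33],[[0,0,0],[-0.1,-0.25,0.15],0.33],[[0,0,0],[-0.15,-0.4,0.15],0.33],[[0,0,0],[-0.2,-0.6,0.15],0.33],[[0,0,0],[-0.2,-0.8,0.15],0.33]]'
python3 -m pendant '[[[0,0,0],[0,-0.2,0],0.33],[[0,0,0],[0,-0.4,0],0.33],[[0,0,0],[0,-0.5,0],0.33],[[0,0,0],[0,-0.5,0],0.33],[[0,0,0],[0,-0.5,0],0.33]]'
python3 ws.py
python3 - <<'E'
from h import *
a=grab_frame("top")["frame"][120:245,220:340]; b=grab_frame("side")["frame"][175:300,225:345]
cv2.imwrite("pics/p4.png",cv2.resize(np.hstack([a,b]),None,fx=3.3,fy=3.3,interpolation=cv2.INTER_CUBIC))
E
```

```text
0.089 [47.4 -7. ]
0.038 [59.6 -1.5]
t: 8.67
tcp_pos: [0.5499, 0.1171, 0.0666]
tool_rot: [0.281, 0.088, 0.955, -0.025]
wrist_force: [0.9, -0.7, 0.8]
width: 0.331
grasp_force: 0.0
t: 9.08
tcp_pos: [0.4896, 0.1292, 0.1977]
tool_rot: [0.281, 0.088, 0.955, -0.025]
wrist_force: [1.0, -0.2, -0.4]
width: 0.333
grasp_force: 0.0
t: 9.5
tcp_pos: [0.4506, -0.0288, 0.2273]
tool_rot: [0.283, 0.087, 0.955, -0.025]
wrist_force: [0.6, 0.5, -0.3]
width: 0.329
grasp_force: 0.0
t: 9.92
tcp_pos: [0.4511, -0.1297, 0.2266]
tool_rot: [0.281, 0.09, 0.955, -0.025]
wrist_force: [-0.6, 0.6, 0.8]
width: 0.331
grasp_force: 0.0
[285.8 166.7] [26  5 64] [ 8.9 -0.9]
[319.1 189.3] [ 14  14 151] [ -46.9 -128.6]
[298.2 217.7] [ 15  15 172] [-156.2  -77.4]
```

View pics/p4.png

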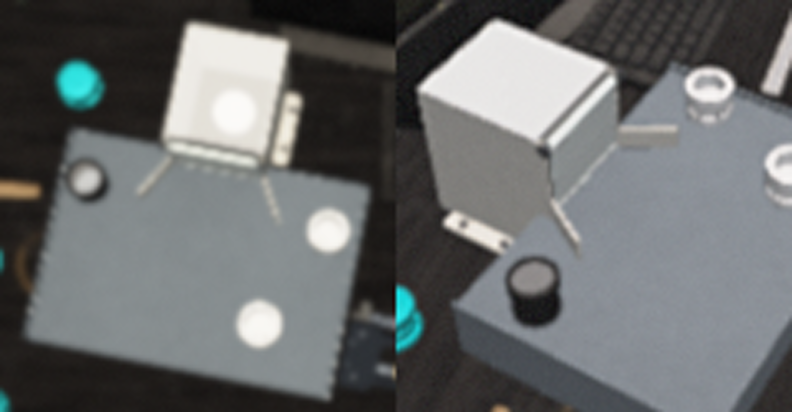

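The sample now shows in the bin at top-crop (234,110), the flap hangs shut as in the first picture, and the bored samples and loupe have not moved. The gripper is clear, so I hand in.

```bash
python3 -c "
from rig import job_done; print(job_done())"
```

```text
the job is handed in; nothing more can be done
None
```

The stepped sample was pushed through the flap and dropped into the bin; in the last pictures the flap hangs shut, the other two samples and the loupe had not moved, and I handed the job in at about 10 s.

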